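Dose ball buttons through a plunger-gated feeder

TASK

Use the scoop, not the fingers, to take at least three of the four bone ball buttons out of the wooden tray together and tip them into the top of the feeder's sloping trough while its plunger is still down, then stand the scoop upright on the bench. Pull the feeder's sprung plunger all the way up and keep hold of it so that at least three buttons run through into the catch pan; finish still holding the plunger fully up, and leave the brass die, the cufflink case and the buckle where they are.

Things in the scene. Friction and masses are not known exactly. Their poses are not given: they have to be found in the camera images.
- tray: fixed open wooden tray, outside 84 (x) x 238 (y) x 34 (z) mm, walls 4 mm and floor 4 mm thick, so 76 x 230 mm inside; origin under its centre. At the -y end its floor turns up into a full-width ramp of 50 degrees, from the floor at y = -87 mm to y = -115 mm, below an end wall 56 mm high. At the start the buttons lie between y = -85 and -10 mm; the half towards +y is empty.
- scoop_grip (a point): grasp point on the upright black tab handle at the back of a loose aluminium scoop (120 g) that stands flat on the bench. Point 68 mm above the scoop's underside, 6 mm ahead of its rear face. Tab 12 mm thick along x, 40 mm wide along y, top 24 mm above the point, free to grasp down to 32 mm below it. x points ahead to the lip, y left, z up.
- scoop_lip (a point): middle of the scoop's thin open front edge, at its underside: 86 mm ahead (+x) of the grasp point and 68 mm below it; same axes. Scoop 66 mm wide outside, 62 mm inside (y); floor 3 mm thick, 1.6 mm in the last 14 mm to the lip; back wall 36 mm high; side walls 30 mm high at the back, stepping down to 8 mm and ending 15 mm short of the lip.
- scoop_bowl (a point): middle of the scoop's hollow, 44 mm ahead (+x) of the grasp point and 55 mm below it; same axes.
- feeder: fixed button feeder; origin under its middle, z up; base 110 mm (x) by 270 mm (y), from y = -160 to +110 mm. A straight trough (point trough) slopes down 25 degrees towards -y from its closed upper end at y = +100 mm, past the upright plunger at y = -21 mm whose shutter closes it, to its open end at y = -59 mm above the catch pan (point pan_in).
- trough (a point): middle of the floor of the feeder's trough, 50 mm uphill (+y) of the plunger pin; axes as the feeder's. Trough 90 mm wide inside, flat floor, side and end walls 24 mm high off the floor. Floor 108 mm above the bench at the upper end, 52 mm at the pin; end wall's top 130 mm above the bench. Top of the bridge that carries the plunger: 113 mm above the bench.
- plunger_knob (a point): centre of the brass knob on top of the plunger: knob 26 mm across and 24 mm high, axis upright, on a 14 mm pin that stands clear 20 mm between bridge and knob; on the feeder's centre line at y = -21 mm in the feeder's frame; 145 mm high when down, 185 mm when fully up. The pin carries a shutter blade, 86 mm wide and 34 mm high, that closes the trough.
- plunger (a joint): lift of the plunger in m: 0 = down, pin 6 mm deep in its seat hole in the trough floor; 0.040 = fully up, against its stop, when buttons pass under its shutter. A spring pulls it back down, with 4 N at the bottom rising to 9 N at the top.
- pan_in (a point): centre of the inner floor of the catch pan at the feeder's lower end, 106 mm to -y of the feeder's origin and 9 mm above the bench; axes as the feeder's. Inside 100 (x) x 94 (y) mm; side walls 36 mm and far wall 56 mm above the bench.
- ball0_center (a point): centre of a loose ball button of bone, 20 mm in diameter, 10 g (one of four alike, in the tray)
- ball1_center (a point): centre of a loose ball button of bone, 20 mm in diameter, 10 g (one of four alike, in the tray)
- ball2_center (a point): centre of a loose ball button of bone, 20 mm in diameter, 10 g (one of four alike, in the tray)
- ball3_center (a point): centre of a loose ball button of bone, 20 mm in diameter, 10 g (one of four alike, in the tray)
- ball0: the same ball button; origin on its surface, turns with it as it rolls (use the centre)
- ball1: the same ball button; origin on its surface, turns with it as it rolls (use the centre)
- ball2: the same ball button; origin on its surface, turns with it as it rolls (use the centre)
- ball3: the same ball button; origin on its surface, turns with it as it rolls (use the centre)
- die: bystander: brass press die, 36 mm across and 44 mm high, standing; origin under its centre
- case: bystander: closed silver cufflink case, 60 x 85 x 28 mm; origin under its centre
- buckle: bystander: flat gilt buckle, 50 x 50 x 5 mm; origin under its centre

How it is judged (in metres and radians):
On the way, in this order (a step that is already met when the one before it is completed fails the run):
1. at least three ball buttons lie in the raised scoop, clear of the tray (height (world z) of scoop_grip above 0.11 m and (distance between each of ball0_center, ball1_center, ball2_center and scoop_bowl below 0.05 m or distance between each of ball0_center, ball1_center, ball3_center and scoop_bowl below 0.05 m or distance between each of ball0_center, ball2_center, ball3_center and scoop_bowl below 0.05 m or distance between each of ball1_center, ball2_center, ball3_center and scoop_bowl below 0.05 m)), for 0.2 s.
2. at least three ball buttons lie in the trough above the gate, with the plunger down (value of joint plunger below 0.006 m and (distance between each of ball0_center, ball1_center, ball2_center and trough below 0.062 m or distance between each of ball0_center, ball1_center, ball3_center and trough below 0.062 m or distance between each of ball0_center, ball2_center, ball3_center and trough below 0.062 m or distance between each of ball1_center, ball2_center, ball3_center and trough below 0.062 m)), for 0.3 s.
3. the scoop stands on the bench and the plunger is pulled fully up by the fingers (value of joint plunger above 0.035 m and contact force between the fingers and plunger above 1 N and angle between scoop_grip's own z axis and vertical below 0.1 rad and height (world z) of scoop_grip below 0.074 m), for 0.3 s.
At the end, for the whole second after the job is handed in: The fingers still hold the plunger at least 35 mm up (fully up is 40 mm), gripping it with more than 1 N; at least three ball buttons lie at rest (under 0.05 m/s) in the catch pan; the scoop stands on the bench within 0.1 rad of upright, its underside within 6 mm of the bench (all of step 3 and height (world z) of scoop_grip above 0.062 m and ((distance between each of ball0_center, ball1_center, ball2_center and pan_in below 0.058 m and linear speed of each of ball0, ball1, ball2 below 0.05 m/s) or (distance between each of ball0_center, ball1_center, ball3_center and pan_in below 0.058 m and linear speed of each of ball0, ball1, ball3 below 0.05 m/s) or (distance between each of ball0_center, ball2_center, ball3_center and pan_in below 0.058 m and linear speed of each of ball0, ball2, ball3 below 0.05 m/s) or (distance between each of ball1_center, ball2_center, ball3_center and pan_in below 0.058 m and linear speed of each of ball1, ball2, ball3 below 0.05 m/s))); the arm keeps its last pose, push and grip.
It fails at once if the fingers touch a ball button (contact force between the fingers and ball0 above 1 N or contact force between the fingers and ball1 above 1 N or contact force between the fingers and ball2 above 1 N or contact force between the fingers and ball3 above 1 N).
It fails at once if the die, the case or the buckle is shifted by more than 30 mm (distance of any of die, case, buckle from where it was at the start of the episode above 0.03 m).
It also fails if it takes over 67 s, if anything falls off the work surface, if the arm or the gripper's body presses on something with over 40 N, if the wrist force passes 120 N, or if a joint passes its speed limit or range.

ROBOT

A 6-joint arm with a two-finger parallel gripper is mounted at the origin on the work surface. World frame = base frame: x ahead of the robot, y to its left, z up, the work surface at z = 0. Lengths are in mm, angles in rad, forces in N, time in s.
With the tool pointing down it reaches from about 350 to 975 mm from the base axis. Payload 7.1 kg.
Tool frame: the origin (TCP) lies at the very end of the fingers, on their centre line; the grasp point (between the pads) lies 19 mm behind it (ctrl.tcp_to_grasp is the distance from the TCP to the grasp point, in mm); z points along the fingers, x is the direction in which the jaws open and shut, and the axes are right-handed (so a half turn about z gives the same grasp; the last joint's range is limited). The gripper opens to 88 mm and grips with 3 to 60 N. Pads are 20 mm wide; open, the fingers measure 115 mm over their backs; the gripper's body (75 mm by 178 mm) begins 61 mm behind the grasp point.
Start: joints at [-1.223, 0.423, 1.63, -0, 1.089, -0.019], TCP at [224.16, -583.401, 191.675] pointing down, gripper open.
Joint ranges: [-3, 3], [-0.9, 2.11], [0.09, 2.58], [-1.31, 4.45], [0.11, 2.69], [-2.54, 2.54]. Speed limits (rad/s): [2.39, 2.39, 3.01, 3.14, 3.14, 3.14].

INTERFACE

Orientations are given as a rotation vector (axis times angle).
In Python, from workcell import get_obs, viewer, ctrl, masks_of gives the robot as it stands. The module is installed in compiled form; this text tells all that it offers.
- The arm moves only by the shell command python3 -m inch 'ROWS'. ROWS is JSON, a list of rows, each an object of numbers: "tx", "ty", "tz": the shift along the tool's x, y, z in cm; "ax", "ay", "az": the turn, a rotation vector about the tool's x, y, z in degrees; "jaw": the opening, from 0 (shut) to 1 (fully open). In form: [{"tx": .., "ty": .., "tz": .., "ax": .., "ay": .., "az": .., "jaw": ..}, ...]. A call has 1 to 12 rows; each row shifts and turns the commanded pose from where the row before left it, along the tool's axes as they then stand; what a row does not reach is not made up. A row lasts 1/8 s, in which the tool goes at most 62.5 mm and 10.7 degrees, less where a joint would pass 70% of its speed; a pose out of reach is approached as far as the arm can. A call is refused whole if a number of a shift passes 6.25 or a number of a turn 10.7, either way. A call with a gripper value outside its range is refused whole. The fingers move at their own pace and stop on an object; the grip force is fixed at half the most. Time passes only in rows, so rows that do not move let the fingers close. It gives the time, the measured TCP pose, the force and the opening at its end, in the units of the state.
- get_obs(): the state, without advancing time (a new reading comes with each control period).
- viewer.get_image(name): name is "scene" or "top" or "wrist"; returns (picture, depth): 420x560x3 uint8, red, green, blue; 420x560 float32, mm along the optical axis (not along the pixel's ray), 0 where there is no reading.
- viewer.get_calibration(name): a dict with "fx", "fy", "cx", "cy" (pixels), "rvec" (rotation vector, rad) and "tvec" (3), from world to camera coordinates, as OpenCV has them. Camera axes: x right, y down, z forward; pixel columns grow to the right and rows downward; lengths in mm; the calibration is good to about 2 mm. A picture is of the moment at which its call begins: read the wrist's pose just before it. get_calibration takes no time and is no camera call; for the wrist camera it gives the pose at the moment of the call.
- ctrl.close_job(): hands the job in, once; it reports no verdict.
Trained networks look in the newest picture that a camera, given by its name, has taken for a name from the list of things; names that differ only in an ending like _2 or _b are one class to them, and where a whole thing is asked for, a point or a joint stands for the part that bears it (a point fixed in the world has none). Each returns a list of dicts, best first, with "score" (0 to 1); they miss things now and then, are a little off and sometimes report something else, mostly with a low value. They report only what shows in the picture. A call takes as long as a camera call.
- masks_of(camera, thing): "pixels" (420x560 bool, what is visible of it) and "location" ([column, row] in pixels, amid what is visible of it).
The state is a dict: "t": time; "qpos": joint angles; "qvel": joint speeds; "joint_torque": joint torques, N m; "ee_pos": TCP position; "orientation": TCP orientation; "ft_force": force on the tool from outside, world axes, zero at the start; "moment": the same for the moment, N m; "width": finger opening in mm.
Only numpy, scipy, OpenCV 4.12 (cv2) and the standard library are available. Lean on these libraries where they do the work, as an engineer would, in place of code of your own. Each camera call takes 0.05 s, during which the arm holds its last target. There are 200 camera calls.

## Working session

There is one attempt and no reset: what is moved stays moved. The work goes in short steps, Python scripts to look and compute and a shell command to move; the robot and the scene stay as the last step left them, time stands still between calls to the robot, and variables do not carry over. Pictures are saved under pics/ and viewed, about 8 in all and at most 12, crops included, and the job is handed in when it is done.

```bash
mkdir -p pics; cat > h.py <<'E'
import numpy as np, cv2
from scipy.spatial.transform import Rotation as R
from workcell import get_obs, viewer, ctrl, masks_of
def snap(name, fn=None):
    c=viewer.get_calibration(name); im,d=viewer.get_image(name)
    if fn: cv2.imwrite('pics/'+fn, im[:,:,::-1])
    return im,d,c
def cloud(d,c):
    v,u=np.mgrid[0:d.shape[0],0:d.shape[1]]
    P=np.stack([(u-c['cx'])/c['fx']*d,(v-c['cy'])/c['fy']*d,d],-1).reshape(-1,3)
    Rm=R.from_rotvec(np.ravel(c['rvec'])).as_matrix()
    return ((P-np.ravel(c['tvec']))@Rm).reshape(d.shape+(3,))
def proj(p,c):
    Rm=R.from_rotvec(np.ravel(c['rvec'])).as_matrix(); q=np.atleast_2d(p)@Rm.T+np.ravel(c['tvec'])
    return np.c_[q[:,0]/q[:,2]*c['fx']+c['cx'],q[:,1]/q[:,2]*c['fy']+c['cy']]
E
python3 - <<'E'
from h import *
o=get_obs();print(o['t'],o['ee_pos'],o['orientation'],o['width'])
ims=[]
for n in ['top','scene']:
    im,d,c=snap(n,n+'0.png');X=cloud(d,c)
    print(n,-R.from_rotvec(np.ravel(c['rvec'])).as_matrix().T@np.ravel(c['tvec']))
    for th in ['tray','scoop_grip','feeder','plunger_knob','ball0_center','die','case','buckle']:
        for m in masks_of(n,th)[:5]:
            if m['score']<.3: continue
            p=X[m['pixels']&(d>0)]
            if len(p)==0: continue
            r=cv2.minAreaRect(p[:,:2].astype(np.float32))
            print(th,round(m['score'],2),np.round(m['location']),len(p),np.round(np.median(p,0)),'min',np.round(np.percentile(p,2,axis=0)),'max',np.round(np.percentile(p,98,axis=0)),np.round(r[0]),np.round(r[1]),round(r[2],1))
E
```

```text
0.0 [ 223.95088829 -582.85042633  190.90387134] [-2.58858680e+00  1.77858692e+00  2.00105298e-03] 87.67957611494329
top [ 491.88155864   23.48493529 1003.7415656 ]
tray 0.58 [149. 259.] 5730 [489. 228.   7.] min [448.  98.   2.] max [531. 332.  47.] [489. 222.] [ 90. 251.] 1.9
scoop_grip 0.57 [183. 178.] 1928 [642. 174.   6.] min [592. 137.   1.] max [680. 211.  95.] [644. 177.] [ 76. 107.] 73.5
feeder 0.8 [341. 262.] 8714 [ 492. -109.   64.] min [ 433. -248.    7.] max [548.  10. 156.] [ 491. -124.] [284. 114.] 80.9
ball0_center 0.56 [184. 179.] 2009 [642. 174.   6.] min [591. 136.   1.] max [681. 212.  95.] [644. 176.] [ 76. 108.] 74.8
ball0_center 0.55 [192. 269.] 88 [473. 155.  22.] min [463. 147.  16.] max [481. 163.  27.] [473. 155.] [18. 17.] 1.0
ball0_center 0.49 [175. 266.] 89 [480. 182.  23.] min [471. 174.   5.] max [489. 192.  27.] [480. 183.] [20. 18.] 19.4
die 0.77 [319. 162.] 290 [681. -80.  17.] min [668. -98.   2.] max [701. -65.  48.] [685. -83.] [34. 38.] 20.7
case 0.96 [376. 143.] 1479 [ 722. -189.   30.] min [ 687. -232.   12.] max [ 760. -147.   34.] [ 726. -196
[... 561 characters left out ...]
8. 190.] 296 [ 501. -109.   96.] min [ 466. -121.   63.] max [534. -99. 156.] [ 493. -111.] [19. 90.] 82.0
plunger_knob 0.85 [230. 193.] 405 [ 499. -109.   95.] min [ 455. -122.   59.] max [536. -98. 157.] [ 493. -109.] [93. 30.] 4.5
ball0_center 0.53 [299. 316.] 534 [746.  23.   3.] min [715.  -1.  -2.] max [770.  47.   6.] [742.  23.] [60. 51.] 1.5
die 0.91 [240. 291.] 361 [694. -80.  15.] min [678. -96.   2.] max [703. -65.  44.] [684. -77.] [35. 44.] 44.7
case 0.82 [173. 307.] 1602 [ 739. -188.   27.] min [ 695. -229.    4.] max [ 767. -146.   29.] [ 713. -197.] [93. 85.] 23.3
buckle 0.64 [294. 316.] 388 [745.  23.   4.] min [720.  -1.  -0.] max [769.  47.   6.] [742.  23.] [57. 50.] 1.2
```

```bash
python3 - <<'E'
import cv2
a=cv2.imread('pics/top0.png');b=cv2.imread('pics/scene0.png')
a=cv2.resize(a[100:400,100:420],None,fx=1.9,fy=1.9,interpolation=cv2.INTER_CUBIC)
cv2.imwrite('pics/a.png',a)
cv2.imwrite('pics/b.png',cv2.resize(b[130:360,120:470],None,fx=2.2,fy=2.2,interpolation=cv2.INTER_CUBIC))
E
```

```text
(no output)
```

View pics/a.png

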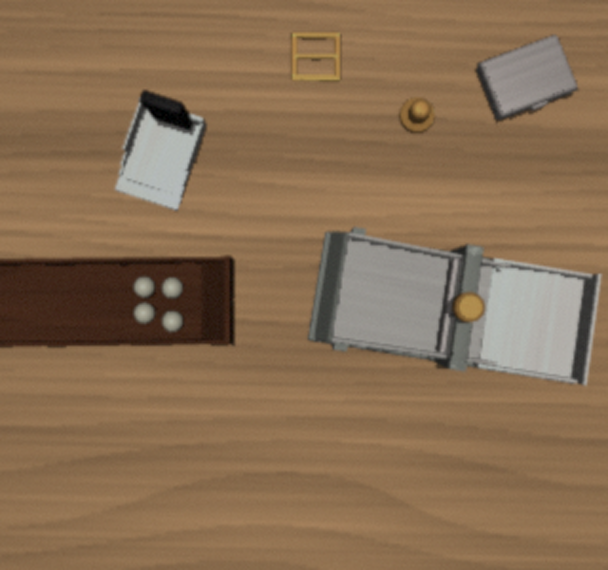

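View pics/b.png

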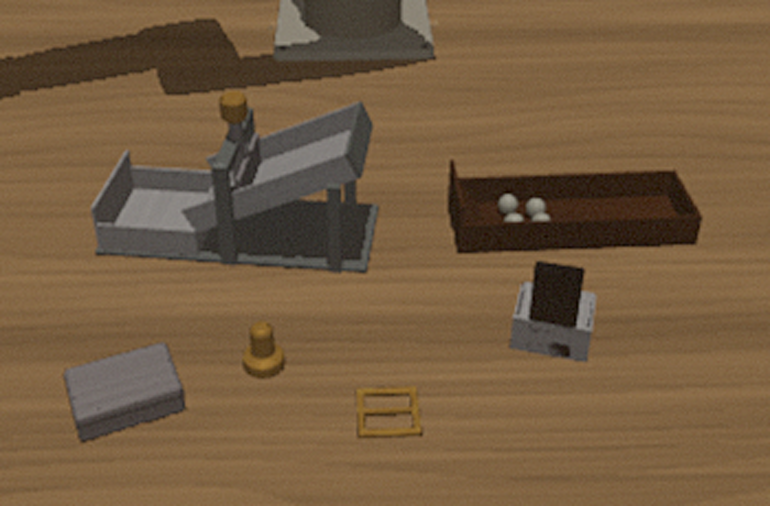

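Top crop (up is +x, right is −y): the scoop is at (160,150) with its lip toward −x. Four balls sit near (158,303), and the tray ramp is at its right end, near (218,300). The feeder's upper end is at (320,290), its knob at (468,307), and the pan is on the right. Scene crop: this agrees, with the trough's upper end facing the tray.

```bash
python3 - <<'E'
from h import *
for n in ['top','scene']:
    im,d,c=snap(n);X=cloud(d,c)
    P=X[d>0]
    def box(x0,x1,y0,y1,z0,z1):
        return P[(P[:,0]>x0)&(P[:,0]<x1)&(P[:,1]>y0)&(P[:,1]<y1)&(P[:,2]>z0)&(P[:,2]<z1)]
    def rep(t,p):
        if len(p)<4: print(t,'few');return
        r=cv2.minAreaRect(p[:,:2].astype(np.float32));print(n,t,len(p),np.round(np.mean(p,0),1),np.round(r[0],1),np.round(r[1],1),round(r[2],1))
    rep('bench',box(580,650,0,80,-15,20))
    rep('tabtop',box(640,710,120,230,86,105)); rep('tab',box(640,710,120,230,45,105))
    rep('scoop',box(570,710,120,230,6,105))
    rep('knob',box(440,540,-140,-80,140,170))
    rep('bridge',box(430,560,-150,-70,105,122))
    rep('endwall',box(420,560,-20,40,124,140))
    rep('pan far wall',box(420,570,-270,-215,48,66))
    rep('traywalls',box(440,545,90,345,30,42)); rep('trayend',box(440,545,80,130,50,65))
    for k in range(4):
        if k: break
        for m in masks_of(n,'ball0_center'):
            if m['score']>.2:
                p=X[m['pixels']&(d>0)]
                if len(p): print('ball',round(m['score'],2),len(p),np.round(np.median(p,0)))
E
```

```text
top bench 1504 [614.7  40.1   2. ] [615.  40.] [79.8 70. ] 89.8
top tabtop 167 [673.5 163.   93.4] [674.1 163.3] [40.3 12.9] 72.6
top tab 258 [671.6 161.8  83.6] [674.  163.3] [40.5 13. ] 72.2
top scoop 995 [650.1 169.3  32.4] [639.4 175.3] [139.  106.6] 1.7
top knob 214 [ 492.7 -113.3  156.8] [ 492.8 -114.4] [24.2 25.6] 13.8
top bridge 482 [ 492.1 -117.2  114.1] [ 492.5 -117.9] [ 15.6 111.7] 82.2
top endwall 315 [507.6  -1.5 130.4] [507.2  -4.7] [24.3 96.1] 87.3
top pan far wall 186 [ 474.7 -246.1   55.5] [ 474.7 -246.6] [  4.7 105.2] 82.3
top traywalls 849 [489.5 217.6  35.4] [489.6 219.2] [ 83.9 233.2] 1.6
top trayend 92 [494.4  98.8  58.5] [494.4  98.8] [82.2  2.3] 2.1
ball 0.63 69 [473. 154.  24.]
scene bench 910 [ 6.159e+02  4.010e+01 -2.000e-01] [615.   39.9] [79.9 69.9] 89.8
scene tabtop 139 [677.  164.2  90.4] [675.4 164.1] [39.6 13.7] 72.4
scene tab 534 [679.2 163.2  72.1] [676.  164.1] [40.  14.7] 72.4
scene scoop 1117 [678.  163.3  47.2] [651.2 171.6] [66.4 67.3] 72.4
scene knob 133 [ 499.8 -112.8  150.9] [ 495.4 -113.9] [25.2 23.8] 76.2
scene bridge 202 [ 510.5 -117.   111.7] [ 494.2 -115.8] [ 17.5 114.1] 82.1
scene endwall 116 [515.1  -2.5 128.3] [508.6  -4.3] [ 17.  100.6] 81.5
scene pan far wall 101 [ 481.4 -246.    53.3] [ 475.6 -245.6] [  5.2 108.4] 83.2
scene traywalls 604 [494.3 222.7  32.9] [490.2 217.1] [ 90.8 239.6] 2.4
scene trayend 59 [497.8  99.3  54.9] [494.4  99.6] [84.3  4.5] 2.2
```

```bash
python3 -m inch '[{"tx":-3,"ty":-4,"tz":-3},{"tx":-3.8,"ty":-4.9},{"tx":-3.8,"ty":-4.9},{"tx":-3.8,"ty":-4.9},{"tx":-3.8,"ty":-4.9},{"tx":-3.8,"ty":-4.9},{"tx":-3.8,"ty":-4.9},{"tx":-3.8,"ty":-4.9},{"tx":-3.8,"ty":-4.9},{"tx":-3.8,"ty":-4.9},{"tx":-3.8,"ty":-4.9},{"tx":-3.8,"ty":-4.9}]'
python3 -m inch '[{"tx":-3.8,"ty":-4.9},{"tx":-3.8,"ty":-4.9},{"az":-10.4},{"az":-10.4},{"az":-10.4},{"az":-10.4},{"az":-10.4},{},{}]'
cat >> h.py <<'E'
def where():
    o=get_obs(); M=R.from_rotvec(o['orientation']).as_matrix()
    print('t',round(o['t'],2),'tcp',np.round(o['ee_pos'],1),'yaw',round(np.degrees(np.arctan2(M[1,0],M[0,0])),2),'zaxis',np.round(M[:,2],3),'w',round(o['width'],1),'F',np.round(o['ft_force'],1))
    return np.array(o['ee_pos']),M
def to(p,yaw=None,pitch=0.):
    """shift in tool cm; and turn in tool deg, to TCP p; tool x at yaw, pitch>0 = lip up about tool y"""
    e,M=where(); print('shift cm',np.round((np.array(p)-e)@M/10,2))
    if yaw is not None:
        T=R.from_euler('z',yaw,degrees=True)*R.from_euler('x',180,degrees=True)*R.from_euler('y',pitch,degrees=True)
        print('turn deg',np.round((R.from_matrix(M).inv()*T).as_rotvec(degrees=True),2))
E
python3 - <<'E'
from h import *
to([675,163.7,140],-17.6)
im,d,c=snap('wrist','w1.png');X=cloud(d,c);P=X[d>0]
p=P[(abs(P[:,0]-675)<40)&(abs(P[:,1]-164)<45)&(P[:,2]>80)&(P[:,2]<105)]
print(len(p),p.mean(0) if len(p) else 0, cv2.minAreaRect(p[:,:2].astype(np.float32)) if len(p) else 0)
E
```

```text
t 1.1 tcp [ 224.2 -583.4  191.7] yaw -68.98 zaxis [ 0.  0. -1.] w 88.3 F [ 0.  -0.4  0.3]
shift cm [-53.57 -68.88   5.17]
turn deg [ -0.     0.   -51.38]
0 0 0$[0]: bad value
$[0]: bad value
```

```bash
python3 -m inch '[{"tx":-3,"ty":-4,"tz":-3,"ax":0,"ay":0,"az":0,"jaw":1}]'
```

```text
t: 1.27
ee_pos: [249.4, -541.1, 219.7]
orientation: [-2.585, 1.782, 0.005]
ft_force: [0.7, 0.3, 0.6]
width: 87.9
```

```bash
python3 -m inch '[{"tx":-3.8,"ty":-4.9,"tz":0,"ax":0,"ay":0,"az":0,"jaw":1},{"tx":-3.8,"ty":-4.9,"tz":0,"ax":0,"ay":0,"az":0,"jaw":1},{"tx":-3.8,"ty":-4.9,"tz":0,"ax":0,"ay":0,"az":0,"jaw":1},{"tx":-3.8,"ty":-4.9,"tz":0,"ax":0,"ay":0,"az":0,"jaw":1},{"tx":-3.8,"ty":-4.9,"tz":0,"ax":0,"ay":0,"az":0,"jaw":1},{"tx":-3.8,"ty":-4.9,"tz":0,"ax":0,"ay":0,"az":0,"jaw":1},{"tx":-3.8,"ty":-4.9,"tz":0,"ax":0,"ay":0,"az":0,"jaw":1},{"tx":-3.8,"ty":-4.9,"tz":0,"ax":0,"ay":0,"az":0,"jaw":1},{"tx":-3.8,"ty":-4.9,"tz":0,"ax":0,"ay":0,"az":0,"jaw":1},{"tx":-3.8,"ty":-4.9,"tz":0,"ax":0,"ay":0,"az":0,"jaw":1},{"tx":-3.8,"ty":-4.9,"tz":0,"ax":0,"ay":0,"az":0,"jaw":1},{"tx":-3.8,"ty":-4.9,"tz":0,"ax":0,"ay":0,"az":0,"jaw":1}]'
python3 -m inch '[{"tx":-3.8,"ty":-4.9,"tz":0,"ax":0,"ay":0,"az":-10.3,"jaw":1},{"tx":0,"ty":0,"tz":0,"ax":0,"ay":0,"az":-10.3,"jaw":1},{"tx":0,"ty":0,"tz":0,"ax":0,"ay":0,"az":-10.3,"jaw":1},{"tx":0,"ty":0,"tz":0,"ax":0,"ay":0,"az":-10.3,"jaw":1},{"tx":0,"ty":0,"tz":0,"ax":0,"ay":0,"az":-10.3,"jaw":1},{"tx":0,"ty":0,"tz":0,"ax":0,"ay":0,"az":0,"jaw":1}]'
cat > wl.py <<'E'
from h import *
import sys
to([675,163.7,140],-17.6)
im,d,c=snap('wrist','w1.png');X=cloud(d,c);P=X[d>0]
p=P[(abs(P[:,0]-675)<40)&(abs(P[:,1]-164)<45)&(P[:,2]>80)&(P[:,2]<105)]
print(len(p),p.mean(0) if len(p) else 0, cv2.minAreaRect(p[:,:2].astype(np.float32)) if len(p) else 0)
E
python3 wl.py
```

```text
t: 2.78
ee_pos: [637.0, 97.5, 221.8]
orientation: [-2.589, 1.779, -0.001]
ft_force: [0.3, -0.2, 0.0]
width: 87.8
t: 3.52
ee_pos: [668.2, 148.6, 221.6]
orientation: [3.105, -0.48, -0.0]
ft_force: [-0.1, 0.6, -0.5]
width: 87.9
t 3.52 tcp [668.2 148.6 221.6] yaw -17.57 zaxis [-0. -0. -1.] w 87.9 F [-0.1  0.6 -0.5]
shift cm [ 0.2  -1.65  8.16]
turn deg [0.   0.01 0.03]
376 [673.87330673 166.8369061   91.06134253] ((673.6250610351562, 165.8462371826172), (39.55934143066406, 11.505638122558594), 74.44140625)
```

```bash
python3 -m inch '[{"tx":0.1,"ty":-1.7,"tz":3,"ax":0,"ay":0,"az":-0.3,"jaw":1},{"tx":0,"ty":0,"tz":5,"ax":0,"ay":0,"az":0,"jaw":1},{"tx":0,"ty":0,"tz":5,"ax":0,"ay":0,"az":0,"jaw":1},{"tx":0,"ty":0,"tz":3.2,"ax":0,"ay":0,"az":0,"jaw":1},{"tx":0,"ty":0,"tz":1,"ax":0,"ay":0,"az":0,"jaw":1},{"tx":0,"ty":0,"tz":0,"ax":0,"ay":0,"az":0,"jaw":0},{"tx":0,"ty":0,"tz":0,"ax":0,"ay":0,"az":0,"jaw":0},{"tx":0,"ty":0,"tz":0,"ax":0,"ay":0,"az":0,"jaw":0},{"tx":0,"ty":0,"tz":0,"ax":0,"ay":0,"az":0,"jaw":0},{"tx":0,"ty":0,"tz":0,"ax":0,"ay":0,"az":0,"jaw":0}]'; python3 -c "
from h import *; where()"
```

```text
t: 4.82
ee_pos: [674.5, 164.5, 50.2]
orientation: [-3.106, 0.469, -0.001]
ft_force: [-0.6, 0.1, 0.0]
width: 41.8
t 4.83 tcp [674.5 164.5  50.2] yaw -17.19 zaxis [ 0.001  0.    -1.   ] w 41.8 F [-0.6  0.1  0. ]
```

Still closing. Wait more, then lift.

```bash
python3 -m inch '[{"tx":0,"ty":0,"tz":0,"ax":0,"ay":0,"az":0,"jaw":0},{"tx":0,"ty":0,"tz":0,"ax":0,"ay":0,"az":0,"jaw":0},{"tx":0,"ty":0,"tz":0,"ax":0,"ay":0,"az":0,"jaw":0},{"tx":0,"ty":0,"tz":0,"ax":0,"ay":0,"az":0,"jaw":0},{"tx":0,"ty":0,"tz":0,"ax":0,"ay":0,"az":0,"jaw":0},{"tx":0,"ty":0,"tz":0,"ax":0,"ay":0,"az":0,"jaw":0}]'; python3 -c "
from h import *; where()"
```

```text
t: 5.58
ee_pos: [674.2, 164.5, 49.6]
orientation: [3.106, -0.469, -0.0]
ft_force: [-0.7, 0.9, -0.5]
width: 11.6
t 5.58 tcp [674.2 164.5  49.6] yaw -17.18 zaxis [-0. -0. -1.] w 11.6 F [-0.7  0.9 -0.5]
```

```bash
python3 -m inch '[{"tx":0,"ty":0,"tz":-3,"ax":0,"ay":0,"az":0,"jaw":0},{"tx":0,"ty":0,"tz":-4,"ax":0,"ay":0,"az":0,"jaw":0},{"tx":0,"ty":0,"tz":-3,"ax":0,"ay":0,"az":0,"jaw":0},{"tx":-4.46,"ty":-1.7,"tz":0,"ax":0,"ay":0,"az":0,"jaw":0},{"tx":-4.46,"ty":-1.7,"tz":0,"ax":0,"ay":0,"az":0,"jaw":0},{"tx":-4.46,"ty":-1.7,"tz":0,"ax":0,"ay":0,"az":0,"jaw":0},{"tx":-4.46,"ty":-1.7,"tz":0,"ax":0,"ay":0,"az":0,"jaw":0},{"tx":-4.46,"ty":-1.7,"tz":0,"ax":0,"ay":0,"az":0,"jaw":0},{"tx":0,"ty":0,"tz":0,"ax":0,"ay":0,"az":-9.9,"jaw":0},{"tx":0,"ty":0,"tz":0,"ax":0,"ay":0,"az":-9.9,"jaw":0},{"tx":0,"ty":0,"tz":0,"ax":0,"ay":0,"az":-9.9,"jaw":0},{"tx":0,"ty":0,"tz":0,"ax":0,"ay":0,"az":-9.9,"jaw":0}]'
python3 -m inch '[{"tx":0,"ty":0,"tz":0,"ax":0,"ay":0,"az":-10,"jaw":0},{"tx":0,"ty":0,"tz":0,"ax":0,"ay":0,"az":-10,"jaw":0},{"tx":0,"ty":0,"tz":0,"ax":0,"ay":0,"az":-10,"jaw":0},{"tx":0,"ty":0,"tz":0,"ax":0,"ay":0,"az":-10,"jaw":0},{"tx":0,"ty":0,"tz":0,"ax":0,"ay":0,"az":-10,"jaw":0},{"tx":0,"ty":0,"tz":0,"ax":0,"ay":0,"az":-10,"jaw":0},{"tx":0,"ty":0,"tz":0,"ax":0,"ay":0,"az":-9.6,"jaw":0},{"tx":0,"ty":0,"tz":0,"ax":0,"ay":0,"az":0,"jaw":0}]'
cat > look.py <<'E'
from h import *
to([486.5,312,110],92)
im,d,c=snap('top');ims,ds,cs=snap('scene')
cv2.imwrite('pics/l1.png',np.hstack([cv2.resize(im[180:380,80:280],(400,400)),cv2.resize(ims[130:330,280:480],(400,400))])[:,:,::-1])
X=cloud(d,c);P=X[d>0]
def rep(t,p):
    if len(p)<4: print(t,'few');return
    r=cv2.minAreaRect(p[:,:2].astype(np.float32));print(t,len(p),np.round(np.mean(p,0),1),np.round(r[0],1),np.round(r[1],1),round(r[2],1))
p=P[(abs(P[:,0]-490)<60)&(P[:,1]>180)&(P[:,1]<300)&(P[:,2]>52)&(P[:,2]<110)]
rep('scoop',p)
for m in masks_of('top','ball0_center'):
    if m['score']>.1:
        q=X[m['pixels']&(d>0)]
        if len(q): print('ball',round(m['score'],2),len(q),np.round(np.median(q,0)))
E
python3 look.py
```

```text
t: 7.08
ee_pos: [486.1, 311.5, 149.6]
orientation: [3.08, 0.62, -0.0]
ft_force: [0.1, 0.1, -1.7]
width: 11.9
t: 8.07
ee_pos: [486.2, 311.5, 149.6]
orientation: [-2.184, -2.258, 0.0]
ft_force: [0.5, -1.2, -2.0]
width: 11.9
t 8.07 tcp [486.2 311.5 149.6] yaw 91.93 zaxis [-0. -0. -1.] w 11.9 F [ 0.5 -1.2 -2. ]
shift cm [0.05 0.03 3.96]
turn deg [-0.02  0.   -0.07]
scoop 1135 [487.9 248.5 104.7] [487.9 249.1] [65.8 50.7] 1.6
ball 0.42 114 [472. 155.  22.]
```

View pics/l1.png

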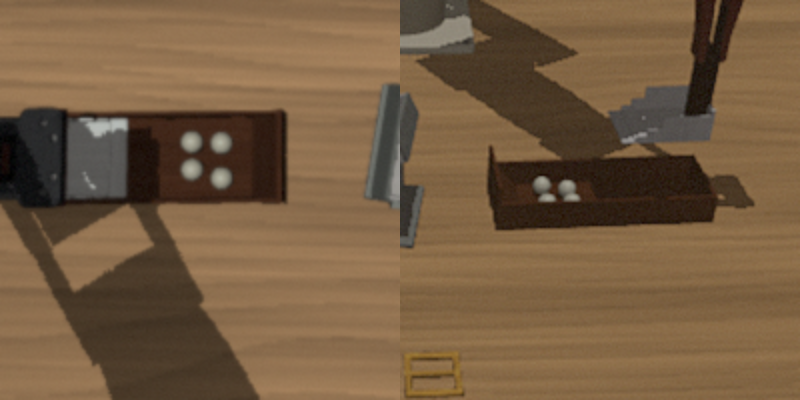

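Left half (top view): the scoop is centred over the empty half of the tray, lip at about (128,160), with four balls at (190–222,142–178). Right half (scene view): the scoop hangs level. Next I lower it.

```bash
python3 -m inch '[{"tx":0,"ty":0,"tz":3,"ax":0,"ay":0,"az":0,"jaw":0},{"tx":0,"ty":0,"tz":3,"ax":0,"ay":0,"az":0,"jaw":0},{"tx":0,"ty":0,"tz":2,"ax":0,"ay":0,"az":0,"jaw":0},{"tx":0,"ty":0,"tz":1,"ax":0,"ay":0,"az":0,"jaw":0},{"tx":0,"ty":0,"tz":0.4,"ax":0,"ay":0,"az":0,"jaw":0},{"tx":0,"ty":0,"tz":0,"ax":0,"ay":0,"az":0,"jaw":0}]'; python3 -m inch '[{"tx":0,"ty":0,"tz":0.15,"ax":0,"ay":0,"az":0,"jaw":0},{"tx":0,"ty":0,"tz":0,"ax":0,"ay":0,"az":0,"jaw":0}]'
```

```text
t: 8.98
ee_pos: [486.6, 311.7, 56.0]
orientation: [2.182, 2.26, 0.001]
ft_force: [0.4, 0.8, -1.2]
width: 11.9
t: 9.22
ee_pos: [486.6, 311.7, 54.6]
orientation: [2.182, 2.26, 0.001]
ft_force: [0.7, -0.5, -1.2]
width: 11.7
```

```bash
python3 -m inch '[{"tx":0,"ty":0,"tz":0.1,"ax":0,"ay":0,"az":0,"jaw":0},{"tx":0,"ty":0,"tz":0,"ax":0,"ay":0,"az":0,"jaw":0}]'; python3 -m inch '[{"tx":0,"ty":0,"tz":0.05,"ax":0,"ay":0,"az":0,"jaw":0},{"tx":0,"ty":0,"tz":0,"ax":0,"ay":0,"az":0,"jaw":0}]'
```

```text
t: 9.48
ee_pos: [486.6, 311.7, 53.5]
orientation: [2.182, 2.26, 0.001]
ft_force: [-0.2, -0.2, 1.9]
width: 12.2
t: 9.72
ee_pos: [486.7, 311.8, 53.5]
orientation: [2.182, 2.26, 0.001]
ft_force: [-2.1, -0.8, 7.5]
width: 11.8
```

```bash
python3 -m inch '[{"tx":-0.8,"ty":0,"tz":-0.04,"ax":0,"ay":0,"az":0,"jaw":0},{"tx":-1.5,"ty":0,"tz":0,"ax":0,"ay":0,"az":0,"jaw":0},{"tx":-1.5,"ty":0,"tz":0,"ax":0,"ay":0,"az":0,"jaw":0},{"tx":-1.5,"ty":0,"tz":0,"ax":0,"ay":0,"az":0,"jaw":0},{"tx":-1.5,"ty":0,"tz":0,"ax":0,"ay":0,"az":0,"jaw":0},{"tx":-1.2,"ty":0,"tz":0,"ax":0,"ay":0,"az":0,"jaw":0},{"tx":-0.8,"ty":0,"tz":0,"ax":0,"ay":0,"az":0,"jaw":0},{"tx":0,"ty":0,"tz":0,"ax":0,"ay":0,"az":0,"jaw":0}]'
sed -i 's/l1.png/l2.png/' look.py; python3 look.py
```

```text
t: 10.72
ee_pos: [489.9, 222.0, 53.5]
orientation: [2.183, 2.259, 0.0]
ft_force: [0.8, -1.2, 7.3]
width: 12.1
t 10.72 tcp [489.9 222.   53.5] yaw 91.96 zaxis [ 0.001 -0.    -1.   ] w 12.1 F [ 0.8 -1.2  7.3]
shift cm [ 9.   -0.03 -5.65]
turn deg [ 0.04  0.02 -0.04]
scoop few
ball 0.68 88 [468. 131.  24.]
```

View pics/l2.png

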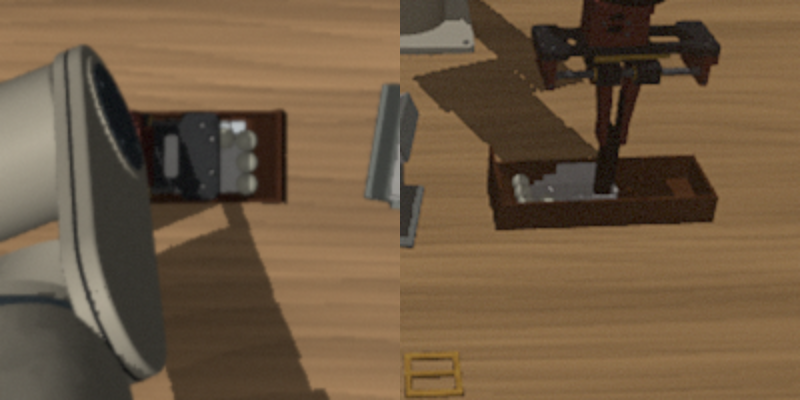

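Left (top view): three balls stand in a row against the ramp at about (248,140–185), with the fourth behind them at (230,130) on the scoop. Right (scene view): this agrees. Next I push the lip into the corner, then plan the tilt up the ramp.

```bash
python3 -m inch '[{"tx":-0.4,"ty":0,"tz":-0.02,"ax":0,"ay":0,"az":0,"jaw":0},{"tx":-0.3,"ty":0,"tz":-0.02,"ax":0,"ay":0,"az":0,"jaw":0},{"tx":0,"ty":0,"tz":0,"ax":0,"ay":0,"az":0,"jaw":0}]'
cat >> h.py <<'E'
LIP=np.array([-86,0,49.6]); HEEL=np.array([6.,0,49.6])
def plan(e,M,steps,pt):
    """steps: (world position of pt, turn about tool y in deg [cumulative from M]); prints rows tx ty tz cm, ay deg"""
    for w,a in steps:
        M2=M0@R.from_euler('y',a,degrees=True).as_matrix() if False else None
def rows(steps,pt,yaw=None):
    e,M=where(); e=e.copy()
    a0=np.degrees(np.arcsin(np.clip(M[2,0],-1,1)))   # lip-up angle = -(ay); x axis rises when lip goes down
    z0=R.from_matrix(M)*R.from_euler('y',a0,degrees=True)  # level tool frame
    print('lip-up now',round(-a0,2),'pt now',np.round(e+M@pt,1))
    for w,up in steps:
        M2=(z0*R.from_euler('y',-up,degrees=True)).as_matrix()
        e2=np.array(w)-M2@pt
        s=(e2-e)@M/10; t=(R.from_matrix(M).inv()*R.from_matrix(M2)).as_rotvec(degrees=True)
        print(up,'sh',np.round(s,2),'turn',np.round(t,2)); e,M=e2,M2
    print('end tcp',np.round(e,1))
E
python3 - <<'E'
from h import *
e,M=where()
h0=e+M@HEEL; f=-M[:,0]*[1,1,0]; f/=np.linalg.norm(f)
S=[]
for th in [3,6,9,12,15,18]:
    t=np.radians(th); s=92*np.sin(t)/np.tan(np.radians(50))+92*(1-np.cos(t))
    S.append((h0+f*s+[0,0,.8],th))
p=S[-1][0]
for dz,th in [(20,20),(55,23),(95,25)]: S.append((p+[0,0,dz]-f*dz*.15,th))
rows(S,HEEL)
E
```

```text
t: 11.25
ee_pos: [489.7, 215.8, 53.5]
orientation: [2.182, 2.26, -0.001]
ft_force: [0.7, 0.8, 5.5]
width: 11.6
t 11.25 tcp [489.7 215.8  53.5] yaw 92.0 zaxis [-0.    -0.001 -1.   ] w 11.6 F [0.7 0.8 5.5]
t 11.25 tcp [489.7 215.8  53.5] yaw 92.0 zaxis [-0.    -0.001 -1.   ] w 11.6 F [0.7 0.8 5.5]
lip-up now 0.03 pt now [489.5 221.8   3.9]
3 sh [-0.15 -0.   -0.1 ] turn [ 0.   -3.03 -0.  ]
6 sh [-0.18  0.   -0.  ] turn [ 0. -3. -0.]
9 sh [-0.2   0.    0.02] turn [-0. -3. -0.]
12 sh [-0.22  0.    0.05] turn [ 0. -3.  0.]
15 sh [-0.23  0.    0.08] turn [-0. -3. -0.]
18 sh [-0.25  0.    0.11] turn [ 0. -3.  0.]
20 sh [-0.16 -0.   -2.01] turn [-0. -2. -0.]
23 sh [-0.45 -0.   -3.49] turn [ 0. -3.  0.]
25 sh [-0.84 -0.   -3.93] turn [-0. -2.  0.]
end tcp [489.4 223.2 147.2]
```

```bash
python3 -m inch '[{"tx":-0.16,"ty":0,"tz":-0.1,"ax":0,"ay":-3,"az":0,"jaw":0},{"tx":-0.18,"ty":0,"tz":0,"ax":0,"ay":-3,"az":0,"jaw":0},{"tx":-0.2,"ty":0,"tz":0.02,"ax":0,"ay":-3,"az":0,"jaw":0},{"tx":-0.22,"ty":0,"tz":0.05,"ax":0,"ay":-3,"az":0,"jaw":0},{"tx":-0.23,"ty":0,"tz":0.08,"ax":0,"ay":-3,"az":0,"jaw":0},{"tx":-0.25,"ty":0,"tz":0.1,"ax":0,"ay":-3,"az":0,"jaw":0},{"tx":0,"ty":0,"tz":0,"ax":0,"ay":0,"az":0,"jaw":0},{"tx":0,"ty":0,"tz":0,"ax":0,"ay":0,"az":0,"jaw":0}]'
python3 - <<'E'
from h import *
where()
im,d,c=snap('top');ims,ds,cs=snap('scene')
cv2.imwrite('pics/l3.png',np.hstack([cv2.resize(im[205:305,130:230],(400,400)),cv2.resize(ims[170:270,310:410],(400,400))])[:,:,::-1])
E
```

```text
t: 12.25
ee_pos: [489.4, 203.2, 53.3]
orientation: [2.014, 2.086, -0.321]
ft_force: [-0.4, -0.1, -1.3]
width: 11.7
t 12.25 tcp [489.4 203.2  53.3] yaw 92.04 zaxis [ 0.009 -0.309 -0.951] w 11.7 F [-0.4 -0.1 -1.3]
```

View pics/l3.png

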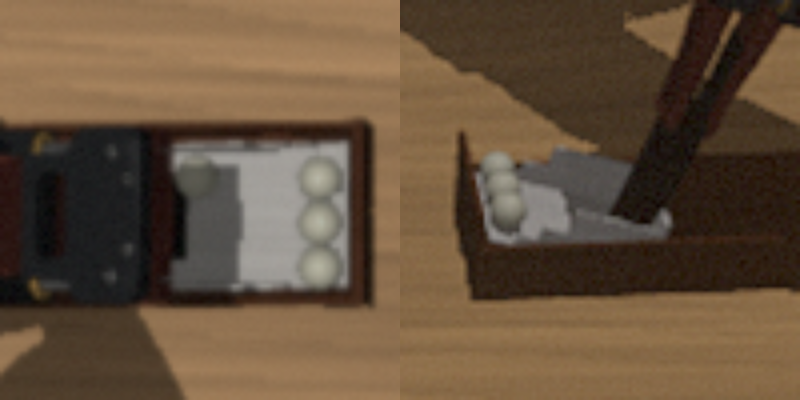

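Left (top view): the scoop is tilted up 18°. Three balls are held at the lip step, about (320,180–265), and the fourth is at the back, (195,175). Right (scene view): all four are on the scoop. Next I lift and tilt further so they roll back into the hollow.

```bash
python3 - <<'E'
from h import *
e,M=where()
h0=e+M@HEEL; f=-M[:,0]*[1,1,0]; f/=np.linalg.norm(f)
S=[(h0+[0,0,dz]-f*b,th) for dz,b,th in [(12,3,20),(30,6,23),(50,10,26),(70,12,29),(90,14,32),(105,16,35),(115,16,37)]]
rows(S,HEEL)
E
```

```text
t 12.35 tcp [489.8 203.3  53.6] yaw 92.0 zaxis [ 0.01  -0.309 -0.951] w 11.8 F [-0.4  0.1 -1.1]
t 12.35 tcp [489.8 203.3  53.6] yaw 92.0 zaxis [ 0.01  -0.309 -0.951] w 11.8 F [-0.4  0.1 -1.1]
lip-up now 17.99 pt now [490.1 193.7   4.6]
20 sh [ 3.09 -0.   -0.55] turn [  0.   -37.99  -0.  ]
23 sh [-1.06 -0.   -1.28] turn [ 0. -3.  0.]
26 sh [-1.25 -0.   -1.4 ] turn [-0. -3. -0.]
29 sh [-1.41 -0.   -1.14] turn [ 0. -3.  0.]
32 sh [-1.47 -0.   -1.05] turn [-0. -3. -0.]
35 sh [-1.06 -0.   -0.77] turn [-0. -3.  0.]
37 sh [-0.77 -0.   -0.34] turn [ 0. -2.  0.]
end tcp [487.9 255.3 139.8]
```

```bash
sed -i "s/R.from_euler('y',a0,degrees=True)  #/R.from_euler('y',-a0,degrees=True)  #/" h.py; python3 - <<'E'
from h import *
e,M=where()
h0=e+M@HEEL; f=-M[:,0]*[1,1,0]; f/=np.linalg.norm(f)
S=[(h0+[0,0,dz]-f*b,th) for dz,b,th in [(12,3,20),(30,6,23),(50,10,26),(70,12,29),(90,14,32),(105,16,35),(115,16,37)]]
rows(S,HEEL)
E
```

```text
t 12.35 tcp [489.8 203.3  53.6] yaw 92.0 zaxis [ 0.01  -0.309 -0.951] w 11.8 F [-0.4  0.1 -1.1]
t 12.35 tcp [489.8 203.3  53.6] yaw 92.0 zaxis [ 0.01  -0.309 -0.951] w 11.8 F [-0.4  0.1 -1.1]
lip-up now 17.99 pt now [490.1 193.7   4.6]
20 sh [ 0.09 -0.   -1.25] turn [-0.   -2.01 -0.  ]
23 sh [-0.07 -0.   -1.82] turn [ 0. -3.  0.]
26 sh [-0.15 -0.   -2.02] turn [-0. -3. -0.]
29 sh [-0.44 -0.   -1.91] turn [ 0. -3. -0.]
32 sh [-0.53 -0.   -1.87] turn [-0. -3. -0.]
35 sh [-0.36 -0.   -1.4 ] turn [ 0. -3.  0.]
37 sh [-0.4  -0.   -0.84] turn [ 0. -2.  0.]
end tcp [488.7 234.7 162.8]
```

```bash
python3 -m inch '[{"tx":0.09,"ty":0,"tz":-1.25,"ax":0,"ay":-2,"az":0,"jaw":0},{"tx":-0.07,"ty":0,"tz":-1.8,"ax":0,"ay":-3,"az":0,"jaw":0},{"tx":-0.15,"ty":0,"tz":-2,"ax":0,"ay":-3,"az":0,"jaw":0},{"tx":-0.44,"ty":0,"tz":-1.9,"ax":0,"ay":-3,"az":0,"jaw":0},{"tx":-0.53,"ty":0,"tz":-1.9,"ax":0,"ay":-3,"az":0,"jaw":0},{"tx":-0.36,"ty":0,"tz":-1.4,"ax":0,"ay":-3,"az":0,"jaw":0},{"tx":-0.4,"ty":0,"tz":-0.8,"ax":0,"ay":-2,"az":0,"jaw":0},{"tx":0,"ty":0,"tz":0,"ax":0,"ay":0,"az":0,"jaw":0},{"tx":0,"ty":0,"tz":0,"ax":0,"ay":0,"az":0,"jaw":0},{"tx":0,"ty":0,"tz":0,"ax":0,"ay":0,"az":0,"jaw":0}]'
python3 - <<'E'
from h import *
e,M=where()
im,d,c=snap('top');ims,ds,cs=snap('scene')
cv2.imwrite('pics/l4.png',np.hstack([cv2.resize(im[195:315,110:230],(400,400)),cv2.resize(ims[100:250,300:450],(400,400))])[:,:,::-1])
E
```

```text
t: 13.6
ee_pos: [488.9, 234.5, 162.2]
orientation: [1.815, 1.879, -0.607]
ft_force: [-0.6, -0.0, -2.0]
width: 11.8
t 13.6 tcp [488.9 234.5 162.2] yaw 92.0 zaxis [ 0.02  -0.601 -0.799] w 11.8 F [-0.6 -0.  -2. ]
```

View pics/l4.png

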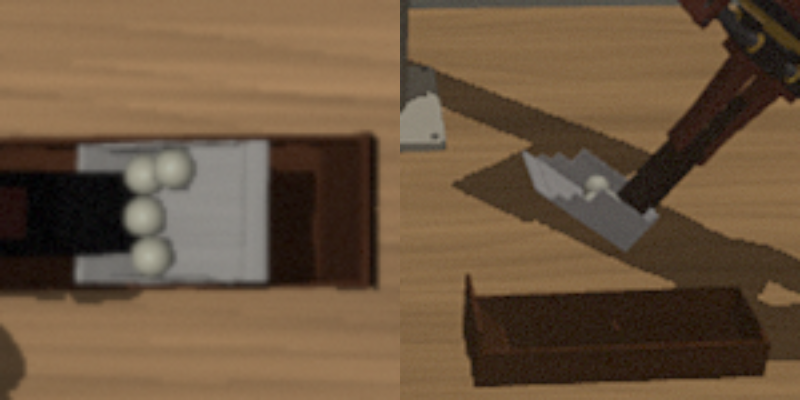

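Left (top view): all four balls lie at the back of the scoop, around (125–190,165–255). Right (scene view): the tray is empty and the scoop is raised. Next is the transport plan.

```bash
cat >> h.py <<'E'
def lip(steps):
    """steps (lip world pos, lip-up deg, tool yaw deg)"""
    e,M=where(); e=e.copy(); print('lip now',np.round(e+M@LIP,1))
    for w,up,yaw in steps:
        M2=(R.from_euler('z',yaw,degrees=True)*R.from_euler('x',180,degrees=True)*R.from_euler('y',-up,degrees=True)).as_matrix()
        e2=np.array(w)-M2@LIP
        s=(e2-e)@M/10; t=(R.from_matrix(M).inv()*R.from_matrix(M2)).as_rotvec(degrees=True)
        print(up,'sh',np.round(s,2),'turn',np.round(t,2)); e,M=e2,M2
    print('end tcp',np.round(e,1))
E
python3 - <<'E'
from h import *
e,M=where(); a=e+M@LIP; b=np.array([506.6,-18.9,158.])
S=[]
for k in range(1,7):
    s=3*(k/6)**2-2*(k/6)**3; q=a+(b-a)*s; S.append((q,37-9*k/6,92-9.8*k/6))
S.append((b,28,82.2))
lip(S)
E
```

```text
t 13.7 tcp [489.  234.7 162.3] yaw 92.0 zaxis [ 0.021 -0.601 -0.799] w 11.6 F [-0.3  0.1 -1.7]
t 13.7 tcp [489.  234.7 162.3] yaw 92.0 zaxis [ 0.021 -0.601 -0.799] w 11.6 F [-0.3  0.1 -1.7]
lip now [492.4 136.2 174.4]
35.5 sh [-0.98  0.34  0.57] turn [0.94 1.49 1.31]
34.0 sh [-2.3   0.53  1.7 ] turn [0.93 1.5  1.34]
32.5 sh [-3.    0.71  2.19] turn [0.9  1.5  1.37]
31.0 sh [-3.06  0.81  2.11] turn [0.86 1.5  1.39]
29.5 sh [-2.42  0.77  1.5 ] turn [0.82 1.5  1.41]
28.0 sh [-1.06  0.51  0.44] turn [0.79 1.5  1.43]
28 sh [ 0. -0. -0.] turn [0. 0. 0.]
end tcp [520.1  79.4 161.4]
```

```bash
python3 -m inch '[{"tx":-1,"ty":0.34,"tz":0.57,"ax":0.94,"ay":1.5,"az":1.3,"jaw":0},{"tx":-2.3,"ty":0.53,"tz":1.7,"ax":0.93,"ay":1.5,"az":1.34,"jaw":0},{"tx":-3,"ty":0.7,"tz":2.2,"ax":0.9,"ay":1.5,"az":1.37,"jaw":0},{"tx":-3.06,"ty":0.8,"tz":2.1,"ax":0.86,"ay":1.5,"az":1.4,"jaw":0},{"tx":-2.4,"ty":0.77,"tz":1.5,"ax":0.82,"ay":1.5,"az":1.41,"jaw":0},{"tx":-1.06,"ty":0.51,"tz":0.44,"ax":0.79,"ay":1.5,"az":1.43,"jaw":0},{"tx":0,"ty":0,"tz":0,"ax":0,"ay":0,"az":0,"jaw":0},{"tx":0,"ty":0,"tz":0,"ax":0,"ay":0,"az":0,"jaw":0}]'
python3 - <<'E'
from h import *
b=np.array([506.6,-18.9,0])
im,d,c=snap('top');ims,ds,cs=snap('scene')
cv2.imwrite('pics/l5.png',np.hstack([cv2.resize(im[190:340,200:350],(400,400)),cv2.resize(ims[100:250,180:330],(400,400))])[:,:,::-1])
lip([(b+[0,0,z],u,82.2) for z,u in [(152,18),(145,9),(139,1),(134,-7),(129,-15),(125,-22),(121,-29),(119,-34),(118,-38)]])
E
```

```text
t: 14.7
ee_pos: [520.1, 80.5, 161.6]
orientation: [2.089, 1.824, -0.52]
ft_force: [0.1, 0.0, -2.1]
width: 12.0
t 14.8 tcp [519.9  80.8 161.4] yaw 82.32 zaxis [-0.063 -0.465 -0.883] w 11.9 F [-0.1 -0.3 -1.6]
lip now [506.6 -17.5 158. ]
18 sh [-0.84  0.04 -0.83] turn [ 0.04 10.    0.11]
9 sh [-0.67  0.   -0.62] turn [0. 9. 0.]
1 sh [-0.68 -0.   -0.56] turn [-0.  8. -0.]
-7 sh [-0.77 -0.   -0.65] turn [-0.  8.  0.]
-15 sh [-0.83  0.   -0.65] turn [0. 8. 0.]
-22 sh [-0.77 -0.   -0.62] turn [-0.  7.  0.]
-29 sh [-0.82  0.   -0.64] turn [0. 7. 0.]
-34 sh [-0.56  0.   -0.56] turn [0. 5. 0.]
-38 sh [-0.42 -0.   -0.5 ] turn [ 0.  4. -0.]
end tcp [511.7  18.  210. ]
```

View pics/l5.png

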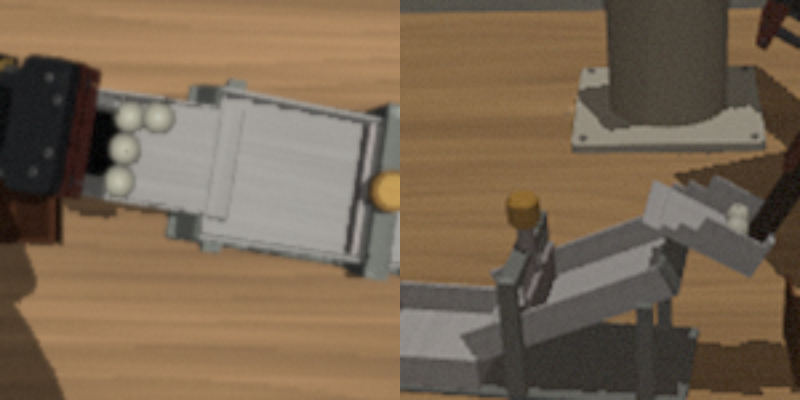

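The scoop carries all four balls and is lined up over the trough's upper end (left: lip at (230,165), trough from 95 to 245). Next I tip it.

```bash
python3 -m inch '[{"tx":-0.84,"ty":0.04,"tz":-0.83,"ax":0,"ay":10,"az":0.1,"jaw":0},{"tx":-0.67,"ty":0,"tz":-0.62,"ax":0,"ay":9,"az":0,"jaw":0},{"tx":-0.68,"ty":0,"tz":-0.56,"ax":0,"ay":8,"az":0,"jaw":0},{"tx":-0.77,"ty":0,"tz":-0.65,"ax":0,"ay":8,"az":0,"jaw":0},{"tx":-0.83,"ty":0,"tz":-0.65,"ax":0,"ay":8,"az":0,"jaw":0},{"tx":-0.77,"ty":0,"tz":-0.62,"ax":0,"ay":7,"az":0,"jaw":0},{"tx":-0.82,"ty":0,"tz":-0.64,"ax":0,"ay":7,"az":0,"jaw":0},{"tx":-0.56,"ty":0,"tz":-0.56,"ax":0,"ay":5,"az":0,"jaw":0},{"tx":-0.42,"ty":0,"tz":-0.5,"ax":0,"ay":4,"az":0,"jaw":0},{"tx":0,"ty":0,"tz":0,"ax":0,"ay":0,"az":0,"jaw":0},{"tx":0,"ty":0,"tz":0,"ax":0,"ay":0,"az":0,"jaw":0}]'
python3 - <<'E'
from h import *
where()
im,d,c=snap('top');ims,ds,cs=snap('scene')
cv2.imwrite('pics/l6.png',np.hstack([cv2.resize(im[190:340,200:350],(400,400)),cv2.resize(ims[100:250,180:330],(400,400))])[:,:,::-1])
E
```

```text
t: 16.18
ee_pos: [511.7, 17.6, 210.2]
orientation: [-1.978, -1.726, -0.68]
ft_force: [0.1, -0.3, -1.7]
width: 11.3
t 16.18 tcp [511.7  17.6 210.2] yaw 82.24 zaxis [ 0.084  0.609 -0.789] w 11.3 F [ 0.1 -0.3 -1.7]
```

View pics/l6.png

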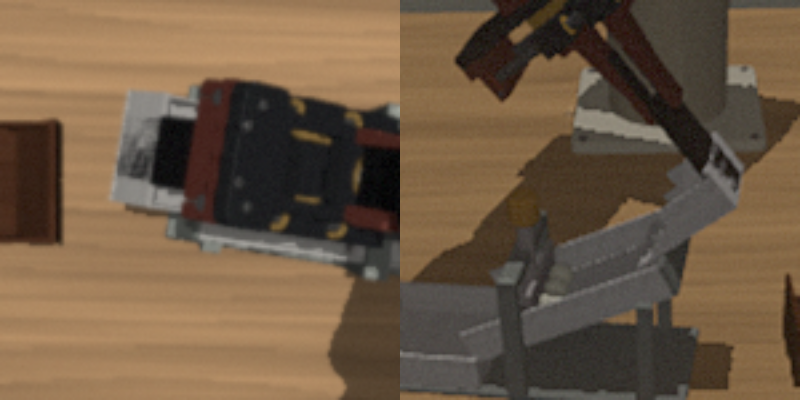

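Right (scene view): the balls rest in the trough against the shutter, near (555,280), and the plunger is down. Left (top view): the scoop's back half looks empty. Next I level the scoop and set it down.

```bash
python3 - <<'E'
from h import *
b=np.array([506.6,-18.9,0])
lip([(b+[0,y,z],u,82.2) for y,z,u in [(8,130,-34),(16,145,-26),(24,155,-17),(30,160,-8),(36,160,0)]]+[(np.array([640,130,z+0.])-np.array([11.7,85.2,49.6]),0,82.2) for z in (150,50)])
E
```

```text
t 16.27 tcp [511.7  17.9 210.5] yaw 82.31 zaxis [ 0.084  0.609 -0.789] w 11.8 F [-0.5 -0.2 -1. ]
lip now [506.8 -19.1 118.5]
-34 sh [ 1.66 -0.12  0.2 ] turn [ 0.03 -3.94  0.08]
-26 sh [ 2.1  -0.11  0.44] turn [ 0. -8. -0.]
-17 sh [ 1.82 -0.11  0.86] turn [ 0. -9.  0.]
-8 sh [ 1.38 -0.08  1.1 ] turn [ 0. -9. -0.]
0 sh [ 1.2  -0.08  1.33] turn [ 0. -8. -0.]
0 sh [ 4.4  11.68  5.96] turn [0. 0. 0.]
0 sh [ 0. -0. 10.] turn [0. 0. 0.]
end tcp [640. 130.  50.]
```

```bash
python3 -m inch '[{"tx":1.66,"ty":-0.12,"tz":0.2,"ax":0,"ay":-4,"az":0,"jaw":0},{"tx":2.1,"ty":-0.11,"tz":0.44,"ax":0,"ay":-8,"az":0,"jaw":0},{"tx":1.8,"ty":-0.1,"tz":0.86,"ax":0,"ay":-9,"az":0,"jaw":0},{"tx":1.4,"ty":-0.1,"tz":1.1,"ax":0,"ay":-9,"az":0,"jaw":0},{"tx":1.2,"ty":-0.1,"tz":1.33,"ax":0,"ay":-8,"az":0,"jaw":0},{"tx":1.47,"ty":3.9,"tz":0,"ax":0,"ay":0,"az":0,"jaw":0},{"tx":1.47,"ty":3.9,"tz":0,"ax":0,"ay":0,"az":0,"jaw":0},{"tx":1.47,"ty":3.9,"tz":0,"ax":0,"ay":0,"az":0,"jaw":0},{"tx":0,"ty":0,"tz":4,"ax":0,"ay":0,"az":0,"jaw":0},{"tx":0,"ty":0,"tz":4,"ax":0,"ay":0,"az":0,"jaw":0},{"tx":0,"ty":0,"tz":4,"ax":0,"ay":0,"az":0,"jaw":0},{"tx":0,"ty":0,"tz":2,"ax":0,"ay":0,"az":0,"jaw":0}]'; python3 - <<'E'
from h import *
to([640,130,51],82.2)
E
```

```text
t: 17.77
ee_pos: [638.6, 129.9, 67.5]
orientation: [-2.367, -2.065, 0.003]
ft_force: [0.2, -0.7, -0.7]
width: 11.5
t 17.77 tcp [638.6 129.9  67.5] yaw 82.21 zaxis [-0.002 -0.001 -1.   ] w 11.5 F [ 0.2 -0.7 -0.7]
shift cm [0.03 0.14 1.65]
turn deg [-0.09  0.05  0.01]
```

```bash
python3 -m inch '[{"tx":0,"ty":0,"tz":0,"ax":0,"ay":0,"az":0,"jaw":0},{"tx":0,"ty":0,"tz":1,"ax":0,"ay":0,"az":0,"jaw":0},{"tx":0,"ty":0,"tz":0.5,"ax":0,"ay":0,"az":0,"jaw":0},{"tx":0,"ty":0,"tz":0.15,"ax":0,"ay":0,"az":0,"jaw":0},{"tx":0,"ty":0,"tz":0,"ax":0,"ay":0,"az":0,"jaw":0}]'; python3 - <<'E'
from h import *
im,d,c=snap('top','t7.png');X=cloud(d,c)
for m in masks_of('top','ball0_center'):
    if m['score']>.1:
        q=X[m['pixels']&(d>0)]
        if len(q): print('ball',round(m['score'],2),len(q),np.round(np.median(q,0)),m['location'])
cv2.imwrite('pics/l7.png',cv2.resize(im[190:340,200:350],(600,600))[:,:,::-1])
E
```

```text
t: 18.4
ee_pos: [640.2, 129.0, 53.2]
orientation: [2.368, 2.063, 0.002]
ft_force: [-0.2, 0.4, -1.7]
width: 12.0
ball 0.47 93 [474. -90.  81.] [324.4, 271.0]
ball 0.15 262 [613.  52.   8.] [248.8, 195.5]
```

View pics/l7.png

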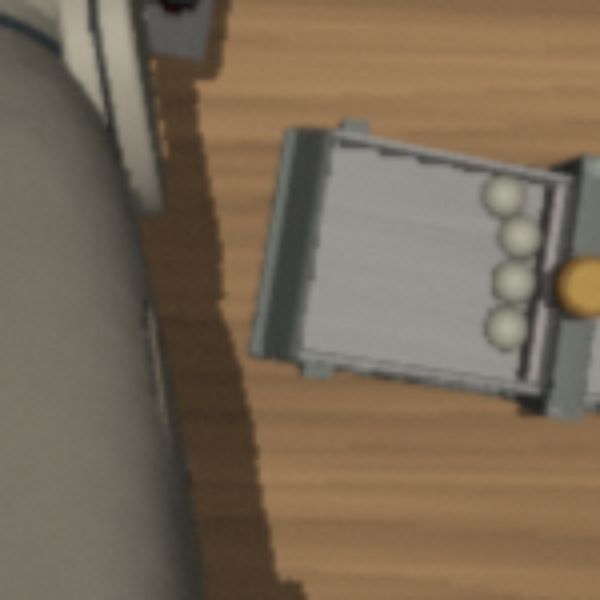

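All four balls lie in a row against the shutter, around (505–520,195–328). Next I lower the last few millimetres and release.

```bash
python3 -m inch '[{"tx":0,"ty":0,"tz":0.25,"ax":0,"ay":0,"az":0,"jaw":0},{"tx":0,"ty":0,"tz":0.1,"ax":0,"ay":0,"az":0,"jaw":0},{"tx":0,"ty":0,"tz":0,"ax":0,"ay":0,"az":0,"jaw":0}]'
```

```text
t: 18.88
ee_pos: [640.1, 129.1, 49.6]
orientation: [2.368, 2.064, 0.001]
ft_force: [-1.0, 0.1, 2.2]
width: 11.9
```

```bash
python3 -m inch '[{"tx":0,"ty":0,"tz":0,"ax":0,"ay":0,"az":0,"jaw":1},{"tx":0,"ty":0,"tz":0,"ax":0,"ay":0,"az":0,"jaw":1},{"tx":0,"ty":0,"tz":0,"ax":0,"ay":0,"az":0,"jaw":1},{"tx":0,"ty":0,"tz":0,"ax":0,"ay":0,"az":0,"jaw":1},{"tx":0,"ty":0,"tz":0,"ax":0,"ay":0,"az":0,"jaw":1},{"tx":0,"ty":0,"tz":0,"ax":0,"ay":0,"az":0,"jaw":1},{"tx":0,"ty":0,"tz":-2,"ax":0,"ay":0,"az":0,"jaw":1},{"tx":0,"ty":0,"tz":-4,"ax":0,"ay":0,"az":0,"jaw":1},{"tx":0,"ty":0,"tz":-5,"ax":0,"ay":0,"az":0,"jaw":1},{"tx":0,"ty":0,"tz":-5,"ax":0,"ay":0,"az":0,"jaw":1}]'
python3 -m inch '[{"tx":-5.2,"ty":-2.2,"tz":0,"ax":0,"ay":0,"az":0,"jaw":1},{"tx":-5.2,"ty":-2.2,"tz":0,"ax":0,"ay":0,"az":0,"jaw":1},{"tx":-5.2,"ty":-2.2,"tz":0,"ax":0,"ay":0,"az":0,"jaw":1},{"tx":-5.2,"ty":-2.2,"tz":0,"ax":0,"ay":0,"az":0,"jaw":1},{"tx":-5.2,"ty":-2.2,"tz":0,"ax":0,"ay":0,"az":0,"jaw":1},{"tx":0,"ty":0,"tz":0,"ax":0,"ay":0,"az":0,"jaw":1}]'
python3 - <<'E'
from h import *
to([494,-114,126],82.2)
im,d,c=snap('wrist','w2.png');X=cloud(d,c);P=X[d>0]
p=P[(abs(P[:,0]-494)<30)&(abs(P[:,1]+114)<30)&(P[:,2]>148)&(P[:,2]<166)]
if len(p): print(len(p),p.mean(0),cv2.minEnclosingCircle(p[:,:2].astype(np.float32)))
im,d,c=snap('scene');X=cloud(d,c);P=X[d>0]
p=P[(abs(P[:,0]-640)<60)&(P[:,1]>30)&(P[:,1]<145)&(P[:,2]>80)&(P[:,2]<105)]
if len(p): print('tabtop',len(p),p.mean(0),p[:,2].max(),cv2.minAreaRect(p[:,:2].astype(np.float32)))
E
```

```text
t: 20.12
ee_pos: [640.0, 129.1, 212.4]
orientation: [2.368, 2.063, 0.002]
ft_force: [0.5, 0.3, 0.3]
width: 87.7
t: 20.88
ee_pos: [493.9, -116.0, 210.7]
orientation: [2.372, 2.058, 0.002]
ft_force: [-0.2, 0.7, 0.1]
width: 87.9
t 20.88 tcp [ 493.9 -116.   210.7] yaw 81.89 zaxis [ 0.002 -0.001 -1.   ] w 87.9 F [-0.2  0.7  0.1]
shift cm [ 0.2  -0.03  8.47]
turn deg [ 0.12  0.03 -0.31]
670 [ 491.31105047 -112.80837903  156.72644043] ((492.5005798339844, -112.90373229980469), 12.848015785217285)
tabtop 120 [645.86451999 128.05997844  90.03173345] 95.28047636417347 ((640.5904541015625, 128.84103393554688), (11.435822486877441, 41.25608444213867), 82.49675750732422)
```

```bash
python3 -m inch '[{"tx":0.23,"ty":-0.06,"tz":3,"ax":0,"ay":0,"az":-0.3,"jaw":1},{"tx":0,"ty":0,"tz":3.5,"ax":0,"ay":0,"az":0,"jaw":1},{"tx":0,"ty":0,"tz":1.95,"ax":0,"ay":0,"az":0,"jaw":1},{"tx":0,"ty":0,"tz":0,"ax":0,"ay":0,"az":0,"jaw":0},{"tx":0,"ty":0,"tz":0,"ax":0,"ay":0,"az":0,"jaw":0},{"tx":0,"ty":0,"tz":0,"ax":0,"ay":0,"az":0,"jaw":0},{"tx":0,"ty":0,"tz":0,"ax":0,"ay":0,"az":0,"jaw":0},{"tx":0,"ty":0,"tz":0,"ax":0,"ay":0,"az":0,"jaw":0},{"tx":0,"ty":0,"tz":0,"ax":0,"ay":0,"az":0,"jaw":0},{"tx":0,"ty":0,"tz":0,"ax":0,"ay":0,"az":0,"jaw":0},{"tx":0,"ty":0,"tz":0,"ax":0,"ay":0,"az":0,"jaw":0},{"tx":0,"ty":0,"tz":0,"ax":0,"ay":0,"az":0,"jaw":0}]'
python3 -m inch '[{"tx":0,"ty":0,"tz":0,"ax":0,"ay":0,"az":0,"jaw":0},{"tx":0,"ty":0,"tz":0,"ax":0,"ay":0,"az":0,"jaw":0}]'
```

```text
t: 22.48
ee_pos: [495.2, -113.6, 125.5]
orientation: [2.359, 2.069, -0.003]
ft_force: [-4.5, -13.1, 6.8]
width: 19.5
t: 22.72
ee_pos: [496.3, -111.7, 125.8]
orientation: [2.362, 2.068, 0.003]
ft_force: [-0.7, -0.2, 9.1]
width: 1.2
```

```bash
python3 - <<'E'
from h import *
where()
im,d,c=snap('wrist');ims,ds,cs=snap('scene')
cv2.imwrite('pics/l8.png',np.hstack([cv2.resize(im,(400,300)),cv2.resize(ims[120:240,170:330],(400,300))])[:,:,::-1])
X=cloud(ds,cs)
for m in masks_of('scene','plunger_knob')[:2]:
    q=X[m['pixels']&(ds>0)]; q=q[q[:,2]>118]; print(m['score'],len(q),q.min(0),q.max(0),q.mean(0))
E
```

```text
t 22.73 tcp [ 496.3 -111.7  125.8] yaw 82.42 zaxis [ 0.003 -0.001 -1.   ] w 1.2 F [-0.7 -0.2  9.1]
0.91 145 [ 494.65878559 -126.40281399  118.2776704 ] [ 508.60761417 -101.32526094  158.1683863 ] [ 502.19607518 -112.81768244  141.30635117]
```

View pics/l8.png

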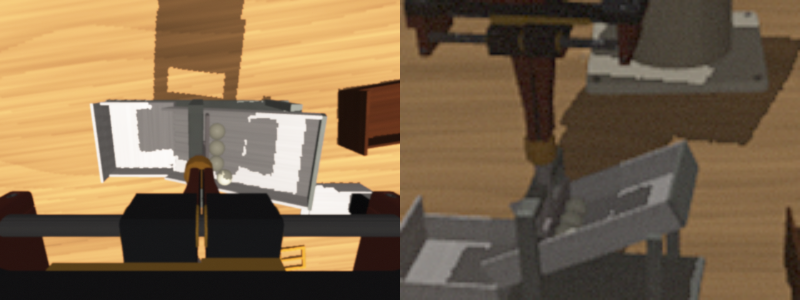

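```bash
python3 - <<'E'
from h import *
for n in ['wrist','scene']:
    im,d,c=snap(n);X=cloud(d,c)
    m=(d>0)&(abs(X[...,0]-495)<45)&(abs(X[...,1]+113)<30)&(X[...,2]>116)
    P=X[m];C=im[m].astype(int)
    for z in range(116,200,8):
        s=(P[:,2]>=z)&(P[:,2]<z+8)
        for lab,k in [('brass',C[:,1]>.55*C[:,0]),('red',C[:,1]<=.55*C[:,0])]:
            k=k&s
            if k.sum()>3: print(n,z,lab,k.sum(),'x',np.round(np.percentile(P[k,0],[3,97])),'y',np.round(np.percentile(P[k,1],[3,97])),C[k].mean(0).astype(int))
E
```

```text
wrist 116 brass 7 x [486. 487.] y [-113. -109.] [84 67 52]
wrist 132 brass 65 x [480. 488.] y [-124. -101.] [101  77  50]
wrist 140 brass 146 x [480. 489.] y [-123. -101.] [97 67 30]
wrist 148 brass 427 x [480. 495.] y [-125. -103.] [121  82  34]
wrist 156 brass 122 x [482. 493.] y [-122. -101.] [90 58 26]
wrist 156 red 79 x [483. 486.] y [-117. -102.] [50 23 17]
wrist 164 brass 52 x [483. 487.] y [-118. -100.] [61 43 31]
wrist 164 red 137 x [483. 486.] y [-117. -102.] [48 22 16]
wrist 172 brass 55 x [483. 487.] y [-118. -101.] [53 36 24]
wrist 172 red 168 x [483. 486.] y [-117. -102.] [47 21 16]
wrist 180 brass 66 x [483. 487.] y [-119. -100.] [52 34 23]
wrist 180 red 192 x [483. 486.] y [-117. -101.] [47 21 16]
wrist 188 brass 90 x [483. 490.] y [-120.  -99.] [61 47 39]
wrist 188 red 252 x [483. 486.] y [-118. -100.] [47 21 16]
wrist 196 brass 151 x [483. 499.] y [-120.  -99.] [56 44 36]
wrist 196 red 165 x [483. 486.] y [-118. -100.] [44 21 16]
scene 116 brass 18 x [496. 501.] y [-119. -108.] [68 63 60]
scene 124 brass 19 x [494. 502.] y [-120. -108.] [75 65 58]
scene 132 brass 26
[... 167 characters left out ...]
 156 brass 28 x [490. 509.] y [-122. -102.] [51 34 25]
scene 156 red 7 x [496. 508.] y [-120. -103.] [47 23 17]
scene 164 brass 30 x [490. 509.] y [-122. -101.] [55 37 27]
scene 164 red 10 x [494. 509.] y [-119. -102.] [43 20 17]
scene 172 brass 33 x [493. 510.] y [-121. -102.] [48 32 25]
scene 172 red 9 x [491. 511.] y [-119. -102.] [43 21 16]
scene 180 brass 28 x [500. 510.] y [-122. -102.] [52 35 26]
scene 180 red 12 x [496. 510.] y [-119. -102.] [45 22 15]
scene 188 brass 34 x [497. 510.] y [-122. -101.] [49 31 25]
scene 188 red 10 x [493. 510.] y [-121. -101.] [44 21 17]
scene 196 brass 41 x [490. 510.] y [-124.  -99.] [54 36 26]
scene 196 red 13 x [496. 509.] y [-120. -100.] [44 21 15]
```

Left (wrist view): the closed fingers overlap the knob at (200,160). Right (scene view): the knob and plunger are still down. With a width of 1.2 mm the grip failed, so I open and look at the state again.

```bash
python3 -m inch '[{"tx":0,"ty":0,"tz":0,"ax":0,"ay":0,"az":0,"jaw":1},{"tx":0,"ty":0,"tz":0,"ax":0,"ay":0,"az":0,"jaw":1},{"tx":0,"ty":0,"tz":0,"ax":0,"ay":0,"az":0,"jaw":1},{"tx":0,"ty":0,"tz":0,"ax":0,"ay":0,"az":0,"jaw":1},{"tx":0,"ty":0,"tz":0,"ax":0,"ay":0,"az":0,"jaw":1},{"tx":0,"ty":0,"tz":0,"ax":0,"ay":0,"az":0,"jaw":1},{"tx":0,"ty":0,"tz":0,"ax":0,"ay":0,"az":0,"jaw":1},{"tx":0,"ty":0,"tz":0,"ax":0,"ay":0,"az":0,"jaw":1}]'
python3 - <<'E'
from h import *
e,M=where()
im,d,c=snap('wrist');ims,ds,cs=snap('scene')
cv2.imwrite('pics/l9.png',np.hstack([cv2.resize(im[100:310,140:420],(400,300)),cv2.resize(ims[120:240,170:330],(400,300))])[:,:,::-1])
X=cloud(ds,cs); P=X[ds>0]
for z in range(116,164,6):
    s=P[(abs(P[:,0]-500)<25)&(abs(P[:,1]+113)<60)&(P[:,2]>=z)&(P[:,2]<z+6)]
    print(z,np.unique(np.round(s[:,1]/2)*2,return_counts=True)) if len(s) else 0
E
```

```text
t: 23.98
ee_pos: [495.2, -111.1, 124.7]
orientation: [2.363, 2.07, 0.001]
ft_force: [0.1, 0.7, 0.2]
width: 76.7
t 23.98 tcp [ 495.2 -111.1  124.7] yaw 82.44 zaxis [ 0.001 -0.    -1.   ] w 76.7 F [0.1 0.7 0.2]
116 (array([-118., -116., -114., -112., -110., -108.]), array([3, 3, 3, 3, 3, 3]))
122 (array([-120., -118., -116., -114., -112., -110., -108.]), array([2, 2, 3, 2, 2, 2, 3]))
128 (array([-120., -118., -114., -112., -110., -106.]), array([1, 2, 1, 2, 2, 1]))
134 (array([-126., -122., -120., -118., -116., -114., -112., -110., -108.,
       -106., -104., -102.]), array([1, 2, 2, 2, 1, 3, 2, 3, 2, 1, 2, 2]))
140 (array([-124., -122., -120., -118., -116., -114., -112., -110., -108.,
       -106., -104., -102.]), array([3, 2, 3, 3, 4, 3, 2, 2, 3, 3, 3, 3]))
146 (array([-126., -124., -122., -120., -118., -116., -114., -112., -110.,
       -108., -106., -104., -102.]), array([1, 2, 2, 2, 1, 3, 1, 4, 2, 4, 2, 2, 2]))
152 (array([-162., -160., -158., -156., -154., -152., -150., -126., -124.,
       -122., -120., -118., -116., -114., -112., -110., -108., -106.,
       -104., -102.,  -72.,  -70.,  -68.,  -66.]), array([1, 1, 2, 1, 1, 2, 1, 2, 4, 6, 6, 5, 7, 5, 8, 7, 7, 7, 6, 3, 2, 2,
       2, 1]))
158 (array([-162., -160., -158., -156., -154., -152., -150.,  -72.,  -70.,
        -68.,  -66.,  -64.,  -62.]), array([1, 4, 3, 1, 2, 7, 1, 2, 2, 2, 3, 3, 4]))
```

View pics/l9.png

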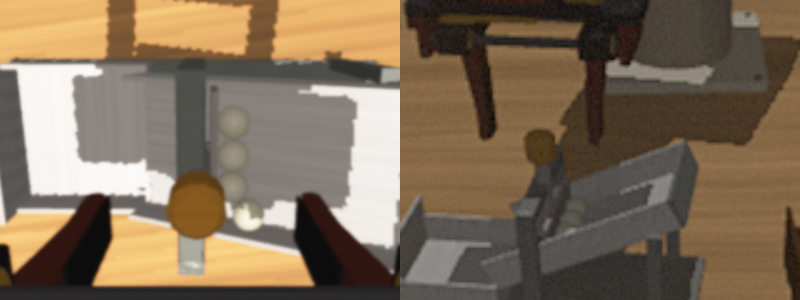

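```bash
python3 - <<'E'
from h import *
e,M=where(); o=get_obs(); print(np.round(o['qpos'],3))
for n in ['scene','wrist']:
    im,d,c=snap(n)
    for s in (-38,38):
        for z in (0,27): print(n,s,z,np.round(proj(e+M@np.array([s,0,-z]),c)))
    X=cloud(d,c)
    m=(d>0)&(abs(X[...,0]-495)<20)&(X[...,2]>125)&(X[...,2]<200)&((abs(X[...,1]+150)<14)|(abs(X[...,1]+68)<14))
    P=X[m]; 
    if len(P): print(n,len(P),'lowest',np.round(P[np.argsort(P[:,2])[:6]]))
E
```

```text
t 24.07 tcp [ 495.2 -111.1  124.7] yaw 82.44 zaxis [ 0.001 -0.    -1.   ] w 84.9 F [-0.8 -0.1 -0.3]
[-0.244  0.348  1.938  0.     0.855 -1.683]
scene -38 0 [[210. 186.]]
scene -38 27 [[208. 174.]]
scene 38 0 [[245. 187.]]
scene 38 27 [[245. 176.]]
scene 268 lowest [[ 510.  -68.  155.]
 [ 511.  -64.  156.]
 [ 500. -160.  156.]
 [ 496. -154.  156.]
 [ 512.  -66.  156.]
 [ 480. -152.  156.]]
wrist -38 0 [[226. 234.]]
wrist -38 27 [[218. 250.]]
wrist 38 0 [[335. 235.]]
wrist 38 27 [[343. 251.]]
wrist 3267 lowest [[ 491. -154.  154.]
 [ 491.  -65.  154.]
 [ 499. -155.  154.]
 [ 489. -154.  155.]
 [ 508.  -68.  155.]
 [ 487. -153.  155.]]
```

Both depth views put the fingertips at z≈155, while the readout says 125. The grip therefore caught only the knob's rim and slipped over the top. I trust the cameras here: I re-centre, go 25 mm lower (clear of the balls and bridge under either reading) and grip again.

```bash
python3 -m inch '[{"tx":-0.26,"ty":-0.14,"tz":0,"ax":0,"ay":0,"az":0,"jaw":1},{"tx":0,"ty":0,"tz":1,"ax":0,"ay":0,"az":0,"jaw":1},{"tx":0,"ty":0,"tz":1,"ax":0,"ay":0,"az":0,"jaw":1},{"tx":0,"ty":0,"tz":0.5,"ax":0,"ay":0,"az":0,"jaw":1},{"tx":0,"ty":0,"tz":0,"ax":0,"ay":0,"az":0,"jaw":1}]'
python3 - <<'E'
from h import *
e,M=where()
for n in ['scene','wrist']:
    im,d,c=snap(n)
    X=cloud(d,c)
    m=(d>0)&(abs(X[...,0]-495)<20)&(X[...,2]>115)&(X[...,2]<200)&((abs(X[...,1]+152)<14)|(abs(X[...,1]+68)<14))
    P=X[m]; print(n,len(P),'lowest',np.round(P[np.argsort(P[:,2])[:4]]))
    k=(d>0)&(abs(X[...,0]-495)<25)&(abs(X[...,1]+113)<25)&(X[...,2]>150); print('knob top',X[k].min(0),X[k].max(0))
E
```

```text
t: 24.8
ee_pos: [493.1, -113.3, 99.1]
orientation: [-2.363, -2.07, 0.0]
ft_force: [-0.4, 0.6, 0.3]
width: 87.9
t 24.8 tcp [ 493.1 -113.3   99.1] yaw 82.44 zaxis [-0.  0. -1.] w 87.9 F [-0.4  0.6  0.3]
scene 422 lowest [[ 483. -157.  129.]
 [ 511.  -65.  129.]
 [ 511.  -67.  130.]
 [ 481. -157.  131.]]
knob top [ 470.44530551 -137.92526966  150.03987106] [519.99486912 -88.01072536 480.21412274]
wrist 5517 lowest [[ 500.  -69.  129.]
 [ 506.  -70.  129.]
 [ 506.  -70.  129.]
 [ 484. -156.  129.]]
knob top [ 470.00125463 -125.72430801  150.02492032] [505.58931959 -88.00172637 252.65614783]
```

```bash
python3 -m inch '[{"tx":0,"ty":0,"tz":0,"ax":0,"ay":0,"az":0,"jaw":0},{"tx":0,"ty":0,"tz":0,"ax":0,"ay":0,"az":0,"jaw":0},{"tx":0,"ty":0,"tz":0,"ax":0,"ay":0,"az":0,"jaw":0},{"tx":0,"ty":0,"tz":0,"ax":0,"ay":0,"az":0,"jaw":0},{"tx":0,"ty":0,"tz":0,"ax":0,"ay":0,"az":0,"jaw":0},{"tx":0,"ty":0,"tz":0,"ax":0,"ay":0,"az":0,"jaw":0},{"tx":0,"ty":0,"tz":0,"ax":0,"ay":0,"az":0,"jaw":0},{"tx":0,"ty":0,"tz":0,"ax":0,"ay":0,"az":0,"jaw":0},{"tx":0,"ty":0,"tz":0,"ax":0,"ay":0,"az":0,"jaw":0},{"tx":0,"ty":0,"tz":0,"ax":0,"ay":0,"az":0,"jaw":0},{"tx":0,"ty":0,"tz":0,"ax":0,"ay":0,"az":0,"jaw":0}]'
```

```text
t: 26.28
ee_pos: [493.5, -113.6, 99.8]
orientation: [2.362, 2.07, 0.001]
ft_force: [0.1, -3.8, -0.4]
width: 25.1
```

Gripped at 25 mm, which matches the knob. Now I pull it up.

```bash
python3 -m inch '[{"tx":0,"ty":0,"tz":-0.5,"ax":0,"ay":0,"az":0,"jaw":0},{"tx":0,"ty":0,"tz":-1,"ax":0,"ay":0,"az":0,"jaw":0},{"tx":0,"ty":0,"tz":-1,"ax":0,"ay":0,"az":0,"jaw":0},{"tx":0,"ty":0,"tz":-1,"ax":0,"ay":0,"az":0,"jaw":0},{"tx":0,"ty":0,"tz":-0.4,"ax":0,"ay":0,"az":0,"jaw":0},{"tx":0,"ty":0,"tz":-0.1,"ax":0,"ay":0,"az":0,"jaw":0},{"tx":0,"ty":0,"tz":0,"ax":0,"ay":0,"az":0,"jaw":0},{"tx":0,"ty":0,"tz":0,"ax":0,"ay":0,"az":0,"jaw":0},{"tx":0,"ty":0,"tz":0,"ax":0,"ay":0,"az":0,"jaw":0},{"tx":0,"ty":0,"tz":0,"ax":0,"ay":0,"az":0,"jaw":0}]'
python3 - <<'E'
from h import *
e,M=where()
im,d,c=snap('wrist');ims,ds,cs=snap('scene')
X=cloud(ds,cs)
for m in masks_of('scene','plunger_knob')[:1]:
    q=X[m['pixels']&(ds>0)]; print('knob/plunger',m['score'],np.round(np.percentile(q,[2,98],axis=0)))
    P=X[ds>0];
for m in masks_of('scene','ball0_center'):
    if m['score']>.1:
        q=X[m['pixels']&(ds>0)]; print('ball',round(m['score'],2),len(q),np.round(np.median(q,0)))
p=P[(abs(P[:,0]-640)<60)&(P[:,1]>30)&(P[:,1]<145)&(P[:,2]>80)&(P[:,2]<105)]
print('tab',p.mean(0),p[:,2].max())
cv2.imwrite('pics/l10.png',np.hstack([cv2.resize(im,(400,300)),cv2.resize(ims[120:270,150:350],(400,300))])[:,:,::-1])
E
```

```text
t: 27.52
ee_pos: [493.4, -113.5, 139.6]
orientation: [2.362, 2.07, 0.001]
ft_force: [2.0, -4.1, -9.4]
width: 24.9
t 27.52 tcp [ 493.4 -113.5  139.6] yaw 82.45 zaxis [ 0.001 -0.    -1.   ] w 24.9 F [ 2.  -4.1 -9.4]
knob/plunger 0.61 [[ 186. -166.   -0.]
 [ 537.  -98.  196.]]
tab [645.90975422 127.95707274  89.90046849] 93.93113090944642
```

View pics/l10.png

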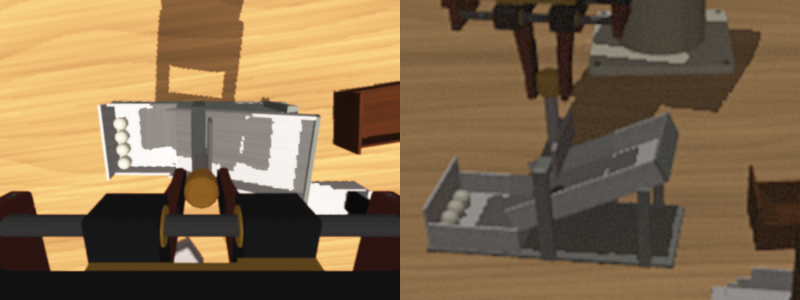

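All four balls are in the pan (left view, (120,122–163)), the plunger is up (knob at (547,82) on the right) and the scoop stands. I let the balls settle, check, and hand in.

```bash
python3 -m inch '[{"tx":0,"ty":0,"tz":0,"ax":0,"ay":0,"az":0,"jaw":0},{"tx":0,"ty":0,"tz":0,"ax":0,"ay":0,"az":0,"jaw":0},{"tx":0,"ty":0,"tz":0,"ax":0,"ay":0,"az":0,"jaw":0},{"tx":0,"ty":0,"tz":0,"ax":0,"ay":0,"az":0,"jaw":0},{"tx":0,"ty":0,"tz":0,"ax":0,"ay":0,"az":0,"jaw":0},{"tx":0,"ty":0,"tz":0,"ax":0,"ay":0,"az":0,"jaw":0},{"tx":0,"ty":0,"tz":0,"ax":0,"ay":0,"az":0,"jaw":0},{"tx":0,"ty":0,"tz":0,"ax":0,"ay":0,"az":0,"jaw":0}]'
python3 - <<'E'
from h import *
where()
pan=np.array([496.4,-93.2,9])+106*np.array([-.136,-.991,0])
pr=None
for k in range(2):
    im,d,c=snap('wrist');X=cloud(d,c); 
    m=(d>0)&(np.linalg.norm(X[...,:2]-pan[:2],axis=-1)<70)&(X[...,2]>22)&(X[...,2]<34)&(abs((X[...,:2]-pan[:2])@[-.136,-.991])<44)&(abs((X[...,:2]-pan[:2])@[.991,-.136])<46)
    n,l,st,ce=cv2.connectedComponentsWithStats(m.astype(np.uint8))
    for i in range(1,n):
        if st[i,4]>15: q=X[l==i].mean(0); print(st[i,4],np.round(q),round(float(np.linalg.norm(q[:2]-pan[:2])),1))
    if pr is not None: print('diff',np.abs(pr-im.astype(int)).mean())
    pr=im.astype(int)
im,d,c=snap('scene');X=cloud(d,c);P=X[d>0]
k=P[(abs(P[:,0]-497)<14)&(abs(P[:,1]+113)<10)&(P[:,2]>100)&(P[:,2]<210)];print('col top',np.round(np.percentile(k[:,2],[5,50,95])))
ctrl.close_job()
E
```

```text
t: 28.72
ee_pos: [493.4, -113.5, 139.6]
orientation: [2.362, 2.07, 0.001]
ft_force: [2.7, -4.4, -9.9]
width: 25.0
t 28.73 tcp [ 493.4 -113.5  139.6] yaw 82.45 zaxis [ 0.001 -0.    -1.   ] w 25.0 F [ 2.7 -4.4 -9.9]
229 [ 454. -229.   26.] 42.0
217 [ 473. -232.   26.] 34.8
206 [ 493. -235.   26.] 38.1
193 [ 514. -238.   26.] 51.0
234 [ 454. -229.   26.] 42.0
215 [ 473. -232.   26.] 34.7
207 [ 493. -235.   26.] 38.0
194 [ 514. -238.   26.] 51.0
diff 0.5859438775510204
col top [113. 161. 196.]
the job is handed in; nothing more can be done
```

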